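Turn the sanding drum's star wheel until its valve stem points up

TASK

The inflatable sanding drum is to be pumped up next: turn it by pushing the black-knobbed spokes of its star wheel with your fingertips, one spoke after another, until the brass valve stem points straight up, then leave it at rest like that. Push gently and never grip the wheel, do not touch the brass stem, and do not lift or shift the stand. Leave everything else on the bench where it is.

Things in the scene. Friction and masses are not known exactly. Their poses are not given: they have to be found in the camera images.
- stand: Blue stand, 7 kg, loose on the bench: base 200 (x) x 150 (y) x 14 mm, upright 70 mm wide at its -x end, 174 mm high. Origin under the base's centre, z up. A level shaft runs along the stand's x, 140 mm above the bench; on it turn together a brown sanding drum (radius 50 mm, stand x -40 to +18 mm) and a star wheel with five spokes at stand x = +55 mm.
- hub (a point): Centre of the star wheel, at (55, 0, 140) mm in the stand's frame. Hub of radius 30 mm, 24 mm thick. Five steel spokes, 10 mm thick, no rim, in the plane square to the shaft, at 36, 108, 180, 252 and 324 degrees from the valve stem. Each ends in a black ball of 22 mm diameter, its centre 104 mm from the hub centre. The point turns with the wheel: x along the shaft, z along the stem.
- wheel (a joint): Angle of wheel and drum about the stand's +x, rad: 0 (and every full turn) with the stem straight up; as it grows from 0 the stem leans to the stand's -y. Starts between 2.1 and 4.2; can turn either way (stops at +-12.5). Drag about 0.12 N m: it stays where it is left; 1 to 4 N on a ball, along its arc, moves it. A level push on a ball lower than some 45 degrees from the top tends to jam.
- stem: Brass valve stem fixed to the hub midway between two spokes, in the spokes' plane, 8 mm thick, end 11 mm wide, reaching 85 mm from the hub centre. Origin: the hub centre; its z axis is the way the stem points. Not to be touched.
- stem_tip (a point): Outer end of the brass valve stem, 85 mm from the hub centre.
- gauge: red round pocket pressure gauge with brass spout, 48 mm across, 18 mm high, loose, lying beside the stand; origin under its disc; a bystander
- stone: pale green stone blank, 60 x 42 x 32 mm, loose, on the other side of the stand; origin under its centre; a bystander
- handpiece: blue carving handpiece lying down, 145 mm long, 26 mm thick; origin under its grip, nose along its +x; a bystander
- oil: yellow plastic bottle with blue cap, 54 mm across, 140 mm tall; origin under its centre; a bystander
- mug: blue ceramic mug, 76 mm across, 85 mm tall; origin under its centre; a bystander
- brush: hand brush lying down; origin under its middle; a bystander
- jar: small clear jar with steel lid, 60 mm across, 60 mm tall; origin under its centre; a bystander

How it is judged:
By the outcome, as a careful person would: the job done as asked, in the order asked, and still so for the second after the job is handed in, with the robot touching nothing.
It also fails if it takes over 58 s, if anything falls off the work surface, if the arm or the gripper's body presses on something with over 40 N, if the wrist force passes 120 N, or if a joint passes its speed limit or range.

ROBOT

A 6-joint arm with a two-finger parallel gripper is mounted at the origin on the work surface. World frame = base frame: x ahead of the robot, y to its left, z up, the work surface at z = 0. Lengths are in mm, angles in rad, forces in N, time in s.
With the tool pointing down it reaches from about 350 to 975 mm from the base axis. Payload 7.1 kg.
Tool frame: the origin (TCP) lies on the mounting face of the last link; the fingertips stand 182 mm ahead of it and the grasp point (between the pads) lies 163 mm ahead of it; z points along the fingers, y is the direction in which the jaws open and shut (so a half turn about z gives the same grasp; the last joint's range is limited). The gripper opens to 88 mm and grips with 3 to 60 N. Pads are 20 mm wide; open, the fingers measure 115 mm over their backs; the gripper's body (75 mm by 178 mm) begins 61 mm behind the grasp point.
Start: joints at [1.137, 0.423, 1.63, -0, 1.089, -0.019], TCP at [251.847, 571.996, 404.675] pointing down, gripper open.
Joint ranges: [-3, 3], [-0.9, 2.11], [0.09, 2.58], [-1.31, 4.45], [0.11, 2.69], [-2.54, 2.54]. Speed limits (rad/s): [2.39, 2.39, 3.01, 3.14, 3.14, 3.14].

INTERFACE

Orientations are given as a rotation vector (axis times angle).
In Python, from workcell import ctrl, optics, nets gives the robot as it stands.
- The arm moves only by the tool send_rows, never from a script. Its argument "rows" is a list of rows, each an object with "offset": the shift along the tool's x, y, z in m, a list of three; "twist": the turn, a rotation vector about the tool's x, y, z in degrees, a list of three. A call has exactly 5 rows; each row shifts and turns the pose as measured when the row begins, along the tool's axes as they then stand; what a row does not reach is not made up. A row lasts 1/12 s, in which the tool goes at most 41.7 mm and 7.16 degrees, less where a joint would pass 70% of its speed; a pose out of reach is approached as far as the arm can. A call is refused whole if a number of a shift passes 0.0417 or a number of a turn 7.16, either way. A call with a gripper value outside its range is refused whole. "gripper" is the finger opening in m, from 0 to 0.0878, set as the call begins (left out, the last holds). The fingers move at their own pace and stop on an object; the grip force is fixed at half the most. Time passes only in rows, so rows that do not move let the fingers close, or fill a call up. It gives the time, the measured TCP pose, the force and the opening at its end, in the units of the state.
- ctrl.get_obs(): the state, without advancing time (a new reading comes with each control period).
- optics.get_image(name): name is "scene" or "top" or "wrist"; returns (picture, depth): 420x560x3 uint8, blue, green, red; 420x560 float32, mm along the optical axis (not along the pixel's ray), 0 where there is no reading.
- optics.camera_info(name): a dict with "K" (3x3 intrinsics, pixels), "pose" (4x4, takes a point from camera to world coordinates). Camera axes: x right, y down, z forward; pixel columns grow to the right and rows downward; lengths in mm; the calibration is good to about 2 mm. A picture is of the moment at which its call begins: read the wrist's pose just before it. camera_info takes no time and is no camera call; for the wrist camera it gives the pose at the moment of the call.
- ctrl.close_job(): hands the job in, once; it reports no verdict.
Trained networks look in the newest picture that a camera, given by its name, has taken for a name from the list of things; names that differ only in an ending like _2 or _b are one class to them, and where a whole thing is asked for, a point or a joint stands for the part that bears it (a point fixed in the world has none). Each returns a list of dicts, best first, with "conf" (0 to 1); they miss things now and then, are a little off and sometimes report something else, mostly with a low value. They report only what shows in the picture. A call takes as long as a camera call.
- nets.spot_in(camera, label): "extent" ([left, top, right, bottom] in pixels, round what is visible of it).
- nets.spot_point(camera, label): "position" ([column, row] in pixels: a listed point, or the origin of a listed thing).
The state is a dict: "t": time; "qpos": joint angles; "qvel": joint speeds; "joint_torque": joint torques, N m; "ee_pos": TCP position; "orientation": TCP orientation; "ft_force": force on the tool from outside, world axes, zero at the start; "moment": the same for the moment, N m; "width": finger opening in mm.
Only numpy, scipy, OpenCV 4.12 (cv2) and the standard library are available. Lean on these libraries where they do the work, as an engineer would, in place of code of your own. Each camera call takes 0.05 s, during which the arm holds its last target. There are 200 camera calls.

## Working session

There is one attempt and no reset: what is moved stays moved. The work goes in short steps, Python scripts to look and compute and a tool call to move; the robot and the scene stay as the last step left them, time stands still between calls to the robot, and variables do not carry over. Pictures are saved under pics/ and viewed, about 8 in all and at most 12, crops included, and the job is handed in when it is done.

Besides the shell and the picture viewer there is one more tool, called after "Call:" as a command line: name --argument value ..., lists and objects as JSON in quotes. send_rows: Moves the arm, as the interface text tells. Its arguments: {"type":"object","properties":{"rows":{"type":"array"},"gripper":{"type":"number"}},"required":["rows"]}

```bash
ls; mkdir -p pics; python3 - <<'E'
from workcell import ctrl, optics, nets
import cv2
for c in("scene","top"):
    p,d=optics.get_image(c); cv2.imwrite(f"pics/{c}0.png",p)
    i=optics.camera_info(c); print(c,i["K"].round(1).tolist(),i["pose"].round(3).tolist())
    for l in("hub","stem_tip","stand"):
        print(l,[(r["position"],r["conf"]) for r in nets.spot_point(c,l)][:2])
print(ctrl.get_obs())
E
```

```text
pics
scene [[414.4, 0.0, 279.4], [0.0, 414.4, 209.1], [0.0, 0.0, 1.0]] [[0.172, 0.69, -0.703, 1325.587], [0.985, -0.136, 0.108, -115.033], [-0.021, -0.711, -0.703, 1002.865], [0.0, 0.0, 0.0, 1.0]]
hub [([238.8, 231.2], 0.59), ([140.8, 233.2], 0.28)]
stem_tip [([260.9, 239.0], 0.53)]
stand [([236.5, 251.6], 0.79)]
top [[492.0, 0.0, 278.2], [0.0, 492.0, 205.6], [0.0, 0.0, 1.0]] [[0.016, -0.996, 0.088, 344.402], [-1.0, -0.017, -0.012, 8.892], [0.013, -0.088, -0.996, 1464.01], [0.0, 0.0, 0.0, 1.0]]
hub [([316.7, 176.9], 0.6), ([120.8, 224.7], 0.38)]
stem_tip [([294.0, 182.9], 0.59)]
stand [([317.0, 204.9], 0.79)]
{'t': 0.4, 'qpos': array([ 1.13700556e+00,  4.23202795e-01,  1.62998685e+00, -1.53452871e-05,
        1.08859994e+00, -1.90103343e-02]), 'qvel': array([ 0.00058093, -0.00276845, -0.00128325, -0.0003404 ,  0.00017881,
        0.00236836]), 'joint_torque': array([ 8.68478946e-04, -5.44021654e+01, -2.73662800e+01,  6.44102390e-02,
        1.87629252e-02, -5.65304219e-05]), 'ee_pos': array([251.83442836, 571.97197569, 404.57664317]), 'orientation': array([-6.46857790e-01, -3.07424540e+00,  3.06235729e-04]), 'ft_force': array([ 0.36147166, -0.40726192,  0.44732633]), 'moment': array([-0.0006389 , -0.01695728, -0.00116773]), 'width': 87.63702489988577}
```

View pics/scene0.png

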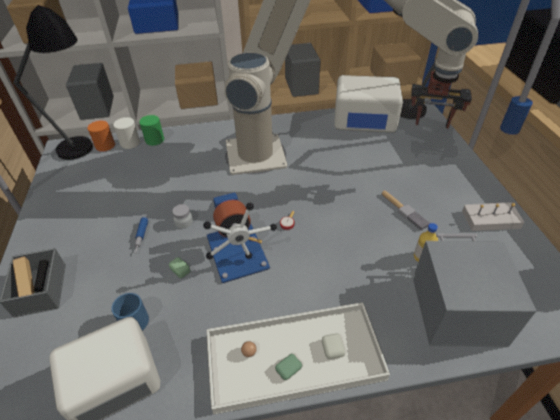

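View pics/top0.png

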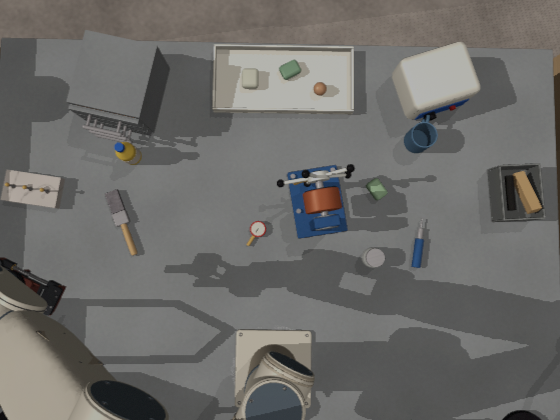

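```bash
cat > h.py <<'E'
from workcell import ctrl, optics, nets
import cv2, numpy as np
def cloud(c,p,d):
    i=optics.camera_info(c);K,T=i["K"],i["pose"]
    v,u=np.nonzero(d>0); z=d[v,u]
    P=np.c_[(u-K[0,2])*z/K[0,0],(v-K[1,2])*z/K[1,1],z]@T[:3,:3].T+T[:3,3]
    return P,p[v,u].astype(int),np.c_[u,v]
def ray(c,uv):
    i=optics.camera_info(c);K,T=i["K"],i["pose"]
    return T[:3,3],T[:3,:3]@np.array([(uv[0]-K[0,2])/K[0,0],(uv[1]-K[1,2])/K[1,1],1])
def proj(c,P):
    i=optics.camera_info(c);K,T=i["K"],i["pose"]
    q=K@(T[:3,:3].T@(np.asarray(P,float)-T[:3,3])); return q[:2]/q[2]
E
python3 - <<'E'
from h import *
for c,roi in(("scene",(180,180,300,290)),("top",(270,155,370,250))):
    p,d=optics.get_image(c); P,C,uv=cloud(c,p,d)
    m=(uv[:,0]>roi[0])&(uv[:,1]>roi[1])&(uv[:,0]<roi[2])&(uv[:,1]<roi[3])
    b=m&(C[:,0]>C[:,2]+40)&(C[:,0]>70)&(P[:,2]<25)&(P[:,2]>7)
    r=cv2.minAreaRect(P[b,:2].astype(np.float32)); print(c,b.sum(),r,P[b,2].mean())
    print(cv2.boxPoints(r).round(0).tolist())
    for l,z in(("hub",140),("stem_tip",140),("stand",0)):
        for q in nets.spot_point(c,l)[:1]:
            o,k=ray(c,q["position"]); print(l,(o+k*(z-o[2])/k[2]).round(1),q["conf"])
    x,y,X,Y=roi; cv2.imwrite(f"pics/{c}_crop.png",cv2.resize(p[y:Y,x:X],None,fx=5,fy=5,interpolation=cv2.INTER_CUBIC))
E
```

```text
scene 1586 ((490.9403076171875, -123.07958984375), (197.88485717773438, 148.14309692382812), 9.93062686920166) 14.634716476616251
[[381.0, -67.0], [406.0, -213.0], [601.0, -179.0], [576.0, -33.0]]
hub [ 531.7 -113.1  140. ] 0.8
stem_tip [576.5 -57.2 140. ] 0.56
stand [ 492.8 -117.9    0. ] 0.8
top 1302 ((488.0804138183594, -122.22038269042969), (197.5048370361328, 147.1919708251953), 10.153807640075684) 14.270411822404853
[[378.0, -67.0], [404.0, -212.0], [598.0, -177.0], [572.0, -32.0]]
hub [ 532.  -113.2  140. ] 0.7
stem_tip [523.2 -47.8 140. ] 0.35
stand [ 475.6 -131.6    0. ] 0.66
```

View pics/scene_crop.png

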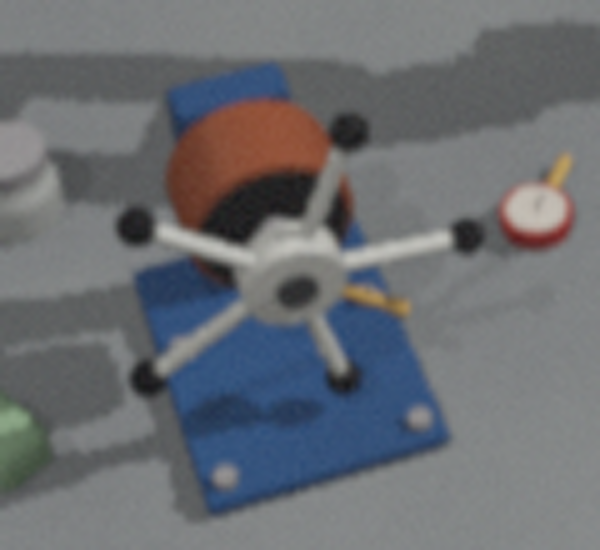

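```bash
cat >> h.py <<'E'
from scipy.optimize import least_squares
SP=np.radians([36,108,180,252,324])
def pts(p,r=104,stem=False):
    x,y,th,yaw=p; a=(np.array([0.]) if stem else SP)+th
    L=np.c_[0*a,-r*np.sin(a),140+r*np.cos(a)]
    ex=np.array([np.cos(yaw),np.sin(yaw),0]);ey=np.array([-ex[1],ex[0],0])
    return np.array([x,y,0])+L[:,1:2]*ey+L[:,2:]*[0,0,1]
def blobs(c,p,roi):
    x,y,X,Y=roi; g=p[y:Y,x:X].max(2)
    n,l,s,ce=cv2.connectedComponentsWithStats((g<48).astype(np.uint8))
    return [(ce[i]+[x,y],int(s[i][4])) for i in range(1,n) if 5<s[i][4]<150]
ROI={"scene":(190,190,295,275),"top":(270,155,365,200)}
def fit(p0,cams=("scene","top"),save=None):
    D={}
    for c in cams:
        p,_=optics.get_image(c); D[c]=np.array([b[0] for b in blobs(c,p,ROI[c])])
        if save:
            x,y,X,Y=ROI[c]; cv2.imwrite(f"pics/{save}_{c}.png",cv2.resize(p[y:Y,x:X],None,fx=6,fy=6,interpolation=cv2.INTER_CUBIC))
    def res(q,gate=5):
        r=[]
        for c in cams:
            for P in pts(q):
                e=D[c]-proj(c,P); k=np.argmin((e**2).sum(1)); e=e[k]
                r+= list(e) if np.hypot(*e)<gate else [gate,0]
        return np.array(r+[(q[3]-np.radians(10))*150,(q[0]-543.7)*.2,(q[1]+113)*.2])
    best=min((least_squares(lambda q:res(q,12),[p0[0],p0[1],p0[2]+k,p0[3]],x_scale=[1,1,.01,.01],diff_step=1e-4) for k in np.radians(range(-36,36,6))),key=lambda s:s.cost) if p0[2] is not None else None
    q=best.x; print("x,y,th deg,yaw",q[:2].round(1),np.degrees(q[2]).round(2),np.degrees(q[3]).round(2),"cost",round(best.cost,2)); print(res(q,12)[:-3].reshape(-1,2).round(1).tolist())
    return q
E
python3 - <<'E'
from h import *
q=fit([543.7,-113,np.radians(235),np.radians(10)])
print(pts(q).round(0).tolist(), pts(q,85,True).round(0), proj("scene",pts(q,85,True)[0]))
E
```

```text
Traceback (most recent call last):
  File "h.py", line 39, in fit
    best=min((least_squares(lambda q:res(q,12),[p0[0],p0[1],p0[2]+k,p0[3]],x_scale=[1,1,.01,.01],diff_step=1e-4) for k in np.radians(range(-36,36,6))),key=lambda s:s.cost) if p0[2] is not None else None
         ~~~^^^^^^^^^^^^^^^^^^^^^^^^^^^^^^^^^^^^^^^^^^^^^^^^^^^^^^^^^^^^^^^^^^^^^^^^^^^^^^^^^^^^^^^^^^^^^^^^^^^^^^^^^^^^^^^^^^^^^^^^^^^^^^^^^^^^^^^^^^^^^^^^^^^^^^^^^^^^^^^
  File "h.py", line 39, in <genexpr>
    best=min((least_squares(lambda q:res(q,12),[p0[0],p0[1],p0[2]+k,p0[3]],x_scale=[1,1,.01,.01],diff_step=1e-4) for k in np.radians(range(-36,36,6))),key=lambda s:s.cost) if p0[2] is not None else None
              ~~~~~~~~~~~~~^^^^^^^^^^^^^^^^^^^^^^^^^^^^^^^^^^^^^^^^^^^^^^^^^^^^^^^^^^^^^^^^^^^^^^^^^^^^^^^^^^^^^
  File "h.py", line 39, in <lambda>
    best=min((least_squares(lambda q:res(q,12),[p0[0],p0[1],p0[2]+k,p0[3]],x_scale=[1,1,.01,.01],diff_step=1e-4) for k in np.radians(range(-36,36,6))),key=lambda s:s.cost) if p0[2] is not None else None
                                     ~~~^^^^^^
  File "h.py", line 36, in res
    e=D[c]-proj(c,P); k=np.argmin((e**2).sum(1)); e=e[k]
           ~~~~^^^^^
  File "h.py", line 12, in proj
    i=optics.camera_info(c);K,T=i["K"],i["pose"]
ValueError: time passes only in moves, steps and waits
```

Call:
send_rows --rows '[{"offset": [0, 0, -0.014], "twist": [0, 0, 5.6]}, {"offset": [0, 0, -0.014], "twist": [0, 0, 5.6]}, {"offset": [0, 0, -0.014], "twist": [0, 0, 5.6]}, {"offset": [0, 0, -0.014], "twist": [0, 0, 5.6]}, {"offset": [0, 0, -0.014], "twist": [0, 0, 5.6]}]' --gripper 0

```text
t: 1.42
ee_pos: [251.5, 571.2, 472.9]
orientation: [1.398, 2.813, -0.014]
ft_force: [0.9, 0.4, 0.4]
width: 57.9
```

Call:
send_rows --rows '[{"offset": [0, 0, -0.002], "twist": [0, 0, 5.6]}, {"offset": [0, 0, 0], "twist": [0, 0, 5.6]}, {"offset": [0, 0, 0], "twist": [0, 0, 5.6]}, {"offset": [0, 0, 0], "twist": [0, 0, 5.6]}, {"offset": [0, 0, 0], "twist": [0, 0, 5.6]}]'

```text
t: 1.83
ee_pos: [251.7, 571.8, 480.3]
orientation: [2.067, 2.365, -0.001]
ft_force: [-0.6, 0.7, 1.1]
width: 24.7
```

```bash
cat > g.py <<'E'
from workcell import ctrl
import numpy as np
from scipy.spatial.transform import Rotation as R
o=ctrl.get_obs(); r=R.from_rotvec(o["orientation"])
def to(x,y,z): print("d tool mm",r.inv().apply(np.array([x,y,z+182])-o["ee_pos"]).round(1))
tgt=R.from_matrix(np.array([[-.1759,.9844,0],[.9844,.1759,0],[0,0,-1]]).T.T) if 0 else R.from_matrix(np.c_[[-.1759,.9844,0],[.9844,.1759,0],[0,0,-1]])
print("t",o["t"],"tip",(o["ee_pos"]-[0,0,182]).round(1),"twist deg",np.degrees((r.inv()*tgt).as_rotvec()).round(2),"F",o["ft_force"].round(2),"w",round(o["width"],1))
E
python3 -c "
from g import *
to(528,-37,290)"
```

```text
t 1.8333 tip [251.7 571.8 298.3] twist deg [-0.02  0.03 -2.43] F [-0.61  0.7   1.05] w 24.7
d tool mm [-640.3  192.3    8.5]
```

Call:
send_rows --rows '[{"offset": [-0.03, 0.009, 0], "twist": [0, 0, -2.4]}, {"offset": [-0.035, 0.0105, 0], "twist": [0, 0, 0]}, {"offset": [-0.035, 0.0105, 0], "twist": [0, 0, 0]}, {"offset": [-0.035, 0.0105, 0], "twist": [0, 0, 0]}, {"offset": [-0.035, 0.0105, 0], "twist": [0, 0, 0]}]'

```text
t: 2.25
ee_pos: [329.2, 412.4, 479.5]
orientation: [-2.014, -2.409, -0.003]
ft_force: [0.3, 0.6, 0.8]
width: 0.5
```

Call:
send_rows --rows '[{"offset": [-0.035, 0.0105, 0], "twist": [0, 0, 0]}, {"offset": [-0.035, 0.0105, 0], "twist": [0, 0, 0]}, {"offset": [-0.035, 0.0105, 0], "twist": [0, 0, 0]}, {"offset": [-0.035, 0.0105, 0], "twist": [0, 0, 0]}, {"offset": [-0.035, 0.0105, 0], "twist": [0, 0, 0]}]'

```text
t: 2.67
ee_pos: [413.6, 241.2, 479.9]
orientation: [-2.011, -2.412, -0.007]
ft_force: [1.1, 0.1, 0.5]
width: 0.6
```

Call:
send_rows --rows '[{"offset": [-0.035, 0.0105, 0], "twist": [0, 0, 0]}, {"offset": [-0.035, 0.0105, 0], "twist": [0, 0, 0]}, {"offset": [-0.035, 0.0105, 0], "twist": [0, 0, 0]}, {"offset": [-0.02, 0.006, 0], "twist": [0, 0, 0]}, {"offset": [0, 0, 0], "twist": [0, 0, 0]}]'

```text
t: 3.08
ee_pos: [476.3, 113.8, 481.1]
orientation: [2.016, 2.406, 0.011]
ft_force: [0.6, 0.0, -0.2]
width: 0.4
```

```bash
python3 -c "
from g import *
to(528,-37,290)"
```

```text
t 3.0833 tip [476.3 113.8 299.1] twist deg [ 0.38 -0.14 -0.05] F [ 0.55  0.   -0.2 ] w 0.4
d tool mm [-157.5   24.4    8.9]
```

Call:
send_rows --rows '[{"offset": [-0.035, 0.005, 0], "twist": [0, 0, 0]}, {"offset": [-0.035, 0.005, 0], "twist": [0, 0, 0]}, {"offset": [-0.035, 0.005, 0], "twist": [0, 0, 0]}, {"offset": [-0.035, 0.005, 0], "twist": [0, 0, 0]}, {"offset": [-0.015, 0.004, 0], "twist": [0, 0, 0]}]'

```text
t: 3.5
ee_pos: [527.6, -36.3, 481.3]
orientation: [2.011, 2.411, 0.014]
ft_force: [-0.7, -0.7, 0.0]
width: 0.7
```

Call:
send_rows --rows '[{"offset": [0, 0, 0.01], "twist": [0, 0, 0]}, {"offset": [0, 0, 0.015], "twist": [0, 0, 0]}, {"offset": [0, 0, 0.015], "twist": [0, 0, 0]}, {"offset": [0, 0, 0.01], "twist": [0, 0, 0]}, {"offset": [0, 0, 0], "twist": [0, 0, 0]}]'

```text
t: 3.92
ee_pos: [527.8, -34.7, 428.1]
orientation: [2.016, 2.407, 0.017]
ft_force: [0.5, 0.0, 0.1]
width: 0.4
```

```bash
python3 -c "
from g import *
to(528,-37,226)"
```

```text
t 3.9167 tip [527.8 -34.7 246.1] twist deg [ 0.55 -0.31 -0.04] F [0.55 0.05 0.12] w 0.4
d tool mm [-2.4 -0.4 20.1]
```

Call:
send_rows --rows '[{"offset": [0, 0, 0.01], "twist": [0.5, -0.3, 0]}, {"offset": [0, 0, 0.01], "twist": [0, 0, 0]}, {"offset": [-0.006, 0, 0], "twist": [0, 0, 0]}, {"offset": [-0.006, 0, 0], "twist": [0, 0, 0]}, {"offset": [-0.006, 0, 0], "twist": [0, 0, 0]}]'

```text
t: 4.33
ee_pos: [530.7, -49.6, 406.1]
orientation: [-2.01, -2.413, 0.001]
ft_force: [-0.7, -0.2, 0.4]
width: 0.7
```

Call:
send_rows --rows '[{"offset": [-0.006, 0, 0], "twist": [0, 0, 0]}, {"offset": [-0.006, 0, 0], "twist": [0, 0, 0]}, {"offset": [-0.006, 0, 0], "twist": [0, 0, 0]}, {"offset": [-0.006, 0, 0], "twist": [0, 0, 0]}, {"offset": [-0.006, 0, 0], "twist": [0, 0, 0]}]'

```text
t: 4.75
ee_pos: [537.3, -82.9, 408.3]
orientation: [2.013, 2.411, 0.004]
ft_force: [-1.2, 1.7, 1.9]
width: 0.4
```

```bash
cat >> g.py <<'E'
d=o["ee_pos"][:2]-[541.8,-113.6]
print("s",(d@[-.1759,.9844]).round(1),"ex",(d@[.9844,.1759]).round(1),"z",(o["ee_pos"][2]-182).round(1))
E
python3 g.py; python3 -c "
from h import *
fit([541.8,-113.6,np.radians(245),np.radians(10)],cams=('scene',),save='p1')"
```

```text
t 4.75 tip [537.3 -82.9 226.3] twist deg [ 0.14 -0.05  0.16] F [-1.15  1.68  1.94] w 0.4
s 31.0 ex 0.9 z 226.3
x,y,th deg,yaw [ 541.  -114.4] 247.37 9.99 cost 0.69
[[0.3, -0.4], [-0.2, -0.3], [-0.1, -0.1], [-0.6, 0.1], [0.4, 0.3]]
```

Call:
send_rows --rows '[{"offset": [-0.007, 0, 0], "twist": [0, 0, 0]}, {"offset": [-0.007, 0, 0], "twist": [0, 0, 0]}, {"offset": [-0.007, 0, 0], "twist": [0, 0, 0]}, {"offset": [-0.007, 0, 0], "twist": [0, 0, 0]}, {"offset": [-0.007, 0, 0], "twist": [0, 0, 0]}]'

```text
t: 5.22
ee_pos: [543.9, -121.2, 407.9]
orientation: [2.013, 2.411, 0.003]
ft_force: [0.2, 1.2, -2.2]
width: 0.3
```

Call:
send_rows --rows '[{"offset": [-0.007, 0, 0], "twist": [0, 0, 0]}, {"offset": [-0.006, 0, 0.002], "twist": [0, 0, 0]}, {"offset": [-0.006, 0, 0.002], "twist": [0, 0, 0]}, {"offset": [-0.005, 0, 0.003], "twist": [0, 0, 0]}, {"offset": [-0.005, 0, 0.003], "twist": [0, 0, 0]}]'

```text
t: 5.63
ee_pos: [549.5, -153.5, 396.8]
orientation: [-2.014, -2.411, -0.003]
ft_force: [-1.0, 1.1, -0.7]
width: 0.4
```

```bash
python3 g.py; python3 -c "
from h import *
fit([541.,-114,np.radians(280),np.radians(10)],cams=('scene',),save='p2')"
```

```text
t 5.6333 tip [ 549.5 -153.5  214.8] twist deg [ 0.07 -0.07  0.11] F [-0.99  1.13 -0.7 ] w 0.4
s -40.6 ex 0.6 z 214.8
x,y,th deg,yaw [ 541.1 -115.2] 218.2 9.94 cost 1.64
[[0.6, -0.1], [0.7, -0.4], [-1.1, -0.1], [-0.4, -0.4], [0.1, 0.5]]
```

Call:
send_rows --rows '[{"offset": [0.008, 0, 0], "twist": [0, 0, 0]}, {"offset": [0, 0, -0.02], "twist": [0, 0, 0]}, {"offset": [0, 0, -0.025], "twist": [0, 0, 0]}, {"offset": [0, 0, -0.02], "twist": [0, 0, 0]}, {"offset": [0.015, 0, 0], "twist": [0, 0, 0]}]'

```text
t: 6.1
ee_pos: [545.3, -131.4, 461.1]
orientation: [-2.016, -2.406, 0.003]
ft_force: [0.1, -0.5, -0.0]
width: 0.5
```

Call:
send_rows --rows '[{"offset": [0.025, 0, 0], "twist": [0, 0, 0]}, {"offset": [0.03, 0, 0], "twist": [0, 0, 0]}, {"offset": [0.03, 0, 0], "twist": [0, 0, 0]}, {"offset": [0.03, 0, 0], "twist": [0, 0, 0]}, {"offset": [0, 0, 0], "twist": [0, 0, 0]}]'

```text
t: 6.52
ee_pos: [521.5, -8.7, 459.4]
orientation: [-2.02, -2.405, 0.0]
ft_force: [-0.2, 0.1, -0.5]
width: 0.5
```

```bash
python3 g.py; python3 -c "
from h import *
fit([541.,-114,np.radians(290),np.radians(10)],save='p3')"
```

```text
t 6.5167 tip [521.5  -8.7 277.4] twist deg [-0.05 -0.05 -0.18] F [-0.2   0.13 -0.48] w 0.5
s 106.8 ex -1.5 z 277.4
x,y,th deg,yaw [ 545.  -111.5] 222.14 9.69 cost 91.24
[[-1.4, 0.1], [0.6, -0.9], [0.8, -2.9], [-2.5, -2.2], [-3.2, 0.4], [2.6, -2.7], [1.0, 2.7], [1.1, 2.8], [-1.2, -3.0], [-8.8, -5.4]]
```

View pics/p3_scene.png

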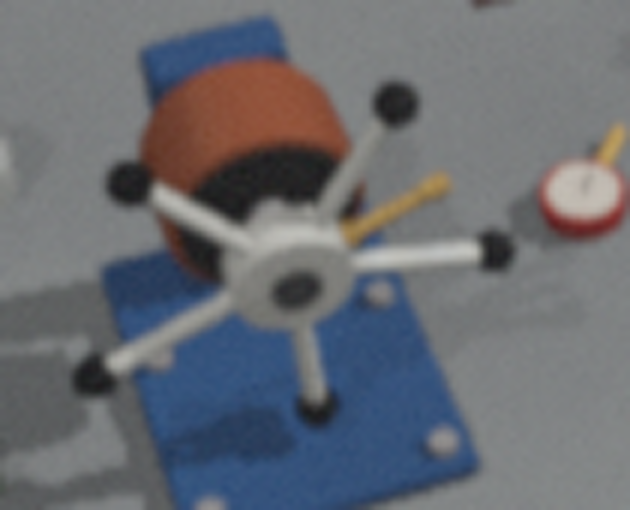

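Call:
send_rows --rows '[{"offset": [-0.005, 0.001, 0.015], "twist": [0, 0, 0]}, {"offset": [0, 0, 0.015], "twist": [0, 0, 0]}, {"offset": [0, 0, 0.015], "twist": [0, 0, 0]}, {"offset": [0, 0, 0.01], "twist": [0, 0, 0]}, {"offset": [-0.006, 0, 0], "twist": [0, 0, 0]}]'

```text
t: 7.03
ee_pos: [525.5, -23.4, 402.0]
orientation: [2.017, 2.404, -0.0]
ft_force: [0.2, -0.1, 0.2]
width: 0.3
```

Call:
send_rows --rows '[{"offset": [-0.006, 0, 0], "twist": [0, 0, 0]}, {"offset": [-0.006, 0, 0], "twist": [0, 0, 0]}, {"offset": [-0.006, 0, 0], "twist": [0, 0, 0]}, {"offset": [-0.006, 0, 0], "twist": [0, 0, 0]}, {"offset": [-0.006, 0, 0], "twist": [0, 0, 0]}]'

```text
t: 7.45
ee_pos: [531.8, -57.0, 403.7]
orientation: [2.02, 2.401, 0.002]
ft_force: [0.2, 1.4, 1.6]
width: 0.6
```

```bash
python3 g.py; python3 -c "
from h import *
fit([541.,-114,np.radians(295),np.radians(10)],cams=('scene',))"
```

```text
t 7.45 tip [531.8 -57.  221.7] twist deg [ 0.2   0.11 -0.27] F [0.16 1.44 1.59] w 0.6
s 57.5 ex 0.1 z 221.7
x,y,th deg,yaw [ 540.8 -114.2] 304.36 9.99 cost 0.98
[[-0.3, -0.4], [-0.0, -0.4], [-0.4, 0.0], [0.2, 0.8], [0.3, -0.5]]
```

Call:
send_rows --rows '[{"offset": [-0.007, 0, -0.001], "twist": [0, 0, 0]}, {"offset": [-0.007, 0, -0.001], "twist": [0, 0, 0]}, {"offset": [-0.007, 0, -0.001], "twist": [0, 0, 0]}, {"offset": [-0.007, 0, 0], "twist": [0, 0, 0]}, {"offset": [-0.007, 0, 0], "twist": [0, 0, 0]}]'

```text
t: 7.92
ee_pos: [538.6, -95.5, 408.4]
orientation: [2.018, 2.399, 0.003]
ft_force: [-0.2, 1.7, 1.1]
width: 0.7
```

Call:
send_rows --rows '[{"offset": [-0.006, 0, 0], "twist": [0, 0, 0]}, {"offset": [-0.006, 0, 0], "twist": [0, 0, 0]}, {"offset": [-0.006, 0, 0.001], "twist": [0, 0, 0]}, {"offset": [-0.006, 0, 0.001], "twist": [0, 0, 0]}, {"offset": [-0.006, 0, 0.001], "twist": [0, 0, 0]}]'

```text
t: 8.33
ee_pos: [544.3, -128.9, 404.9]
orientation: [2.019, 2.399, 0.003]
ft_force: [-1.7, 2.2, -1.7]
width: 0.2
```

```bash
python3 g.py; python3 -c "
from h import *
fit([541.,-114,np.radians(340),np.radians(10)],cams=('scene',))"
```

```text
t 8.3333 tip [ 544.3 -128.9  222.9] twist deg [ 0.32  0.2  -0.29] F [-1.67  2.15 -1.69] w 0.2
s -15.5 ex -0.2 z 222.9
x,y,th deg,yaw [ 540.9 -115.4] 346.49 9.95 cost 1.05
[[-0.8, -0.2], [-0.2, -0.4], [-0.2, 0.4], [0.4, -0.0], [0.5, -0.2]]
```

Call:
send_rows --rows '[{"offset": [-0.004, 0, 0.001], "twist": [0, 0, 0]}, {"offset": [-0.004, 0, 0.001], "twist": [0, 0, 0]}, {"offset": [-0.003, 0, 0.001], "twist": [0, 0, 0]}, {"offset": [-0.003, 0, 0.001], "twist": [0, 0, 0]}, {"offset": [-0.002, 0, 0.001], "twist": [0, 0, 0]}]'

```text
t: 8.8
ee_pos: [547.1, -146.8, 398.4]
orientation: [2.02, 2.4, 0.002]
ft_force: [-0.1, 2.0, 0.3]
width: 0.0
```

```bash
python3 g.py; python3 -c "
from h import *
fit([541.,-114,np.radians(354),np.radians(10)],cams=('scene',))"
```

```text
t 8.8 tip [ 547.1 -146.8  216.4] twist deg [ 0.2   0.15 -0.31] F [-0.12  1.97  0.26] w 0.0
s -33.6 ex -0.6 z 216.4
x,y,th deg,yaw [ 540.8 -115.7] 357.94 9.96 cost 1.9
[[-1.1, -0.4], [-0.3, -0.2], [-0.3, 0.8], [0.7, -0.3], [0.5, -0.4]]
```

Call:
send_rows --rows '[{"offset": [0.007, 0, 0], "twist": [0, 0, 0]}, {"offset": [0, 0, -0.02], "twist": [0, 0, 0]}, {"offset": [0, 0, -0.03], "twist": [0, 0, 0]}, {"offset": [0, 0, -0.03], "twist": [0, 0, 0]}, {"offset": [0, 0, -0.03], "twist": [0, 0, 0]}]'

```text
t: 9.27
ee_pos: [543.9, -138.2, 504.6]
orientation: [-2.018, -2.398, 0.01]
ft_force: [0.8, 0.4, -1.0]
width: 0.3
```

Call:
send_rows --rows '[{"offset": [0, -0.02, -0.02], "twist": [0, 0, 0]}, {"offset": [0, -0.03, -0.02], "twist": [0, 0, 0]}, {"offset": [0, -0.03, 0], "twist": [0, 0, 0]}, {"offset": [0, -0.03, 0], "twist": [0, 0, 0]}, {"offset": [0, -0.03, 0], "twist": [0, 0, 0]}]'

```text
t: 9.68
ee_pos: [406.4, -160.3, 555.5]
orientation: [2.009, 2.401, -0.002]
ft_force: [0.2, -0.6, 0.4]
width: 0.2
```

```bash
python3 g.py; python3 - <<'E'
from h import *
q=fit([541.,-114,np.radians(357),np.radians(10)],cams=('scene',),save='p4')
p,d=optics.get_image("top"); x,y,X,Y=270,145,370,245
print("top blobs",[(b[0].round(1).tolist(),b[1]) for b in blobs("top",p,(270,150,365,200))], "pred",[proj("top",P).round(1).tolist() for P in pts(q)])
cv2.imwrite("pics/p4_top.png",cv2.resize(p[y:Y,x:X],None,fx=6,fy=6,interpolation=cv2.INTER_CUBIC))
for c in("scene","top"):
    for l in("hub","stem_tip"): print(c,l,[(r["position"],r["conf"]) for r in nets.spot_point(c,l)][:1])
E
```

```text
t 9.6833 tip [ 406.4 -160.3  373.5] twist deg [0.34 0.53 0.01] F [ 0.23 -0.58  0.43] w 0.2
s -22.1 ex -141.5 z 373.5
x,y,th deg,yaw [ 541.  -114.6] 357.39 10.01 cost 1.0
[[-0.1, -0.2], [-0.4, -0.1], [-0.3, 0.7], [0.6, -0.4], [-0.2, -0.5]]
top blobs [([343.3, 167.9], 48), ([296.0, 175.7], 47), ([281.6, 184.1], 32)] pred [[343.8, 168.6], [353.1, 172.9], [316.7, 181.9], [282.8, 184.3], [296.4, 176.3]]
scene hub [([236.3, 234.1], 0.96)]
scene stem_tip [([237.9, 215.0], 0.4)]
top hub [([318.7, 179.1], 0.77)]
top stem_tip [([318.0, 171.6], 0.44)]
```

View pics/p4_scene.png

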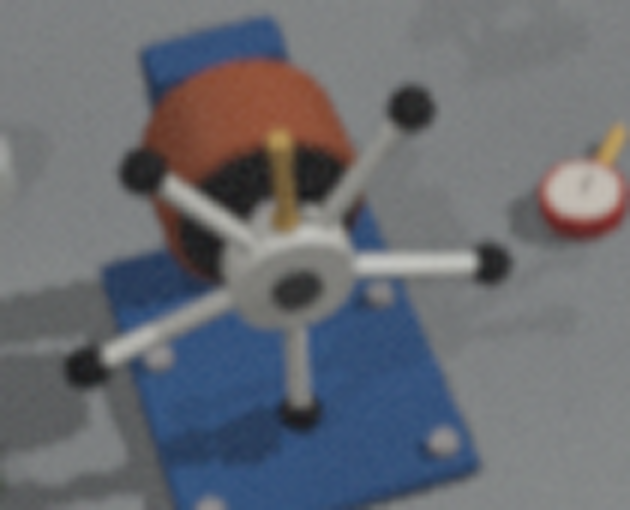

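View pics/p4_top.png

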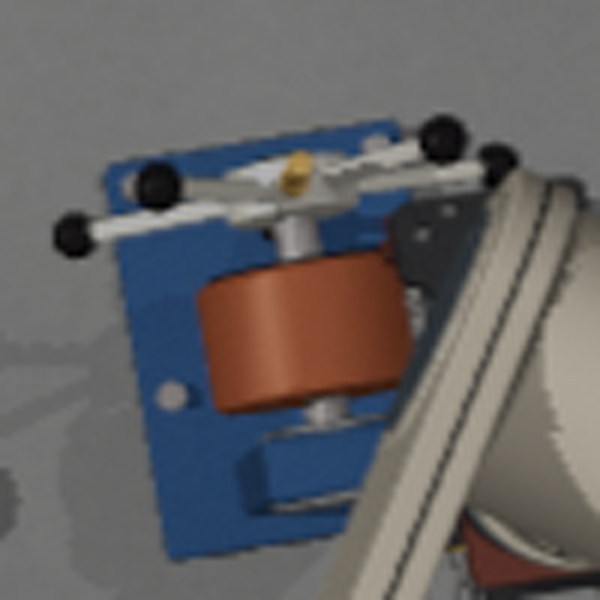

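Call:
send_rows --rows '[{"offset": [0, 0.03, 0], "twist": [0.3, 0.5, 0]}, {"offset": [0, 0.03, 0], "twist": [0, 0, 0]}, {"offset": [0, 0.03, 0.01], "twist": [0, 0, 0]}, {"offset": [0, 0.03, 0.01], "twist": [0, 0, 0]}, {"offset": [-0.003, 0.015, 0.01], "twist": [0, 0, 0]}]'

```text
t: 10.4
ee_pos: [550.1, -137.3, 525.0]
orientation: [2.014, 2.407, 0.003]
ft_force: [-0.2, -0.2, -1.0]
width: 0.3
```

```bash
python3 g.py
```

```text
t 10.4 tip [ 550.1 -137.3  343. ] twist deg [0.19 0.08 0.01] F [-0.23 -0.15 -1.02] w 0.3
s -24.7 ex 4.0 z 343.0
```

Call:
send_rows --rows '[{"offset": [0, -0.004, 0.03], "twist": [0, 0, 0]}, {"offset": [0, 0, 0.03], "twist": [0, 0, 0]}, {"offset": [0, 0, 0.03], "twist": [0, 0, 0]}, {"offset": [0, 0, 0.01], "twist": [0, 0, 0]}, {"offset": [0, 0, 0], "twist": [0, 0, 0]}]'

```text
t: 10.82
ee_pos: [556.6, -134.5, 415.5]
orientation: [2.007, 2.416, 0.001]
ft_force: [0.0, 0.0, -0.1]
width: 0.5
```

```bash
python3 g.py
```

```text
t 10.8167 tip [ 556.6 -134.5  233.5] twist deg [0.07 0.   0.45] F [ 0.01  0.02 -0.15] w 0.5
s -23.2 ex 10.9 z 233.5
```

Call:
send_rows --rows '[{"offset": [-0.002, -0.01, 0.008], "twist": [0, 0, 0.4]}, {"offset": [0, 0, 0.008], "twist": [0, 0, 0]}, {"offset": [-0.003, 0, 0], "twist": [0, 0, 0]}, {"offset": [-0.002, 0, 0], "twist": [0, 0, 0]}, {"offset": [0, 0, 0], "twist": [0, 0, 0]}]'

```text
t: 11.23
ee_pos: [551.9, -143.1, 401.8]
orientation: [2.011, 2.409, 0.004]
ft_force: [-1.4, -0.2, -0.1]
width: 0.4
```

```bash
python3 g.py
```

```text
t 11.2333 tip [ 551.9 -143.1  219.8] twist deg [0.25 0.08 0.15] F [-1.39 -0.22 -0.13] w 0.4
s -30.9 ex 4.8 z 219.8
```

Call:
send_rows --rows '[{"offset": [-0.002, -0.002, 0], "twist": [0, 0, 0]}, {"offset": [-0.002, 0, 0.001], "twist": [0, 0, 0]}, {"offset": [-0.001, 0, 0], "twist": [0, 0, 0]}, {"offset": [-0.001, 0, 0], "twist": [0, 0, 0]}, {"offset": [0, 0, 0], "twist": [0, 0, 0]}]'

```text
t: 11.65
ee_pos: [551.6, -149.6, 403.3]
orientation: [2.011, 2.407, 0.008]
ft_force: [-0.7, 0.8, -2.1]
width: 0.4
```

```bash
python3 g.py; python3 -c "
from h import *
fit([541.,-114,np.radians(358),np.radians(10)],cams=('scene',))"
```

```text
t 11.65 tip [ 551.6 -149.6  221.3] twist deg [0.44 0.05 0.12] F [-0.66  0.81 -2.15] w 0.4
s -37.2 ex 3.4 z 221.3
x,y,th deg,yaw [ 540.8 -115.4] 360.18 9.95 cost 1.39
[[-0.9, -0.4], [-0.2, -0.3], [-0.2, 0.7], [0.7, -0.1], [0.3, -0.4]]
```

Call:
send_rows --rows '[{"offset": [0.006, 0, 0], "twist": [0, 0, 0]}, {"offset": [0.002, 0, -0.015], "twist": [0, 0, 0]}, {"offset": [0, 0, -0.03], "twist": [0, 0, 0]}, {"offset": [0, 0, -0.035], "twist": [0, 0, 0]}, {"offset": [0, 0, -0.03], "twist": [0, 0, 0]}]'

```text
t: 12.12
ee_pos: [548.1, -140.4, 510.0]
orientation: [-2.011, -2.407, 0.003]
ft_force: [0.7, 0.4, 0.5]
width: 0.3
```

Call:
send_rows --rows '[{"offset": [0.03, -0.02, -0.01], "twist": [0, 0, 0]}, {"offset": [0.04, -0.02, 0], "twist": [0, 0, 0]}, {"offset": [0.04, -0.02, 0], "twist": [0, 0, 0]}, {"offset": [0.04, -0.02, 0], "twist": [0, 0, 0]}, {"offset": [0.04, -0.02, 0], "twist": [0, 0, 0]}]'

```text
t: 12.53
ee_pos: [423.0, 20.7, 528.6]
orientation: [2.014, 2.39, 0.011]
ft_force: [0.7, 1.5, 0.8]
width: 0.7
```

Call:
send_rows --rows '[{"offset": [0.04, -0.01, 0], "twist": [0, 0, 0]}, {"offset": [0.04, 0, 0], "twist": [0, 0, 0]}, {"offset": [0.03, 0, 0], "twist": [0, 0, 0]}, {"offset": [0, 0, 0], "twist": [0, 0, 0]}, {"offset": [0, 0, 0], "twist": [0, 0, 0]}]'

```text
t: 12.95
ee_pos: [386.4, 134.8, 530.1]
orientation: [2.004, 2.392, 0.021]
ft_force: [0.1, -0.0, 0.8]
width: 0.5
```

```bash
python3 g.py; python3 - <<'E'
from h import *
for i in range(3): q=fit([541.,-114,np.radians(359),np.radians(10)],cams=('scene',),save='p5')
p,d=optics.get_image("top"); x,y,X,Y=270,145,370,245
print("top blobs",[(b[0].round(1).tolist(),b[1]) for b in blobs("top",p,(270,150,365,200))], "pred",[proj("top",P).round(1).tolist() for P in pts(q)])
def brass(c,p,roi):
    x,y,X,Y=roi; g=p[y:Y,x:X].astype(int); m=(g[...,2]-g[...,0]>50)&(g[...,1]>.6*g[...,2])
    v,u=np.nonzero(m); return np.c_[u+x,v+y]
ps,_=optics.get_image("scene")
for c,im,roi in(("scene",ps,(225,205,252,232)),("top",p,(305,160,330,185))):
    b=brass(c,im,roi); l=cv2.fitLine(b.astype(np.float32),cv2.DIST_L2,0,.01,.01).ravel() if len(b)>4 else None
    print(c,len(b),b.mean(0),l,"pred tip/base for th=q,0:",[proj(c,P).round(1).tolist() for P in (*pts(q,85,True),*pts(q,45,True),*pts([q[0],q[1],0,q[3]],85,True))])
for c,im in(("scene",ps),("top",p)):
    P,C,uv=cloud(c,im,optics.get_image(c)[1]); b=(C[:,0]>C[:,2]+40)&(C[:,0]>70)&(P[:,2]<25)&(P[:,2]>7)&(abs(P[:,0]-490)<130)&(abs(P[:,1]+122)<110)
    print(c,cv2.minAreaRect(P[b,:2].astype(np.float32)))
E
```

```text
t 12.95 tip [386.4 134.8 348.1] twist deg [ 1.38  0.43 -0.03] F [ 0.06 -0.    0.8 ] w 0.5
s 271.9 ex -109.3 z 348.1
x,y,th deg,yaw [ 540.9 -114.5] 359.45 10.01 cost 0.87
[[-0.1, -0.4], [-0.2, 0.1], [-0.2, 0.7], [0.5, -0.5], [-0.2, -0.3]]
x,y,th deg,yaw [ 540.9 -114.5] 359.43 10.01 cost 0.84
[[-0.1, -0.3], [-0.3, -0.0], [-0.2, 0.7], [0.5, -0.3], [-0.2, -0.5]]
x,y,th deg,yaw [ 540.9 -114.4] 359.49 10.01 cost 0.68
[[0.0, -0.3], [-0.3, -0.0], [-0.1, 0.5], [0.4, -0.3], [-0.2, -0.5]]
top blobs [([344.1, 167.9], 45), ([352.2, 172.7], 36), ([296.9, 175.4], 47), ([281.4, 183.9], 33), ([313.1, 183.7], 7)] pred [[344.8, 168.6], [352.4, 173.2], [315.3, 182.2], [282.3, 184.3], [297.5, 176.1]]
scene 66 [236.65151515 216.65151515] [ 1.5569173e-01 -9.8780566e-01  2.3665152e+02  2.1665152e+02] pred tip/base for th=q,0: [[235.0, 213.3], [236.3, 223.7], [234.7, 213.4]]
top 23 [319.69565217 173.08695652] [  0.5886762  -0.8083689 319.69565   173.08696  ] pred tip/base for th=q,0: [[321.2, 172.3], [319.8, 174.6], [321.5, 172.2]]
scene ((490.6121826171875, -123.227783203125), (199.88357543945312, 147.44151306152344), 9.930225372314453)
top ((488.0830383300781, -121.99569702148438), (198.233642578125, 147.7090606689453), 9.815720558166504)
```

View pics/p5_scene.png

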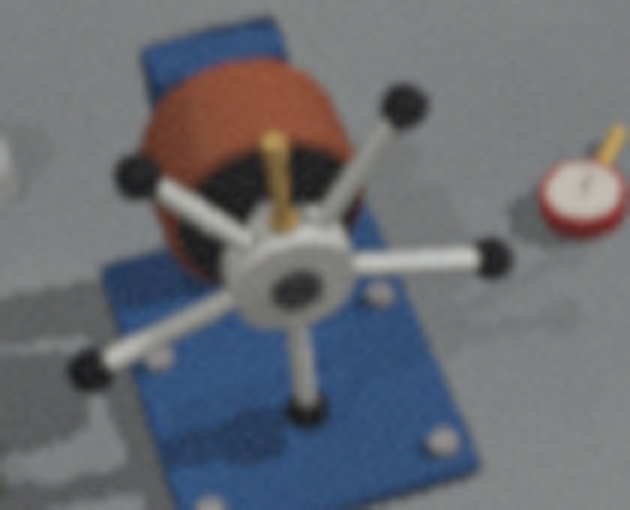

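```bash
python3 - <<'E'
from h import *
ims=np.mean([optics.get_image("scene")[0].astype(float) for _ in range(4)],0)
for r in range(211,231):
    g=ims[r,226:250]; w=np.clip(g[:,1]-g[:,0]-18,0,None)  # yellow: green well above blue
    print(r,(w@np.arange(226,250)/max(w.sum(),1e-6)).round(2),w.round(0).astype(int).tolist())
q=[540.9,-114.5,np.radians(359.47),np.radians(10)]
for th in(-2.5,-.5,0):
  q[2]=np.radians(th); print(th,[proj("scene",pts(q,r,True)[0]).round(2).tolist() for r in(85,70,55,40)])
E
```

```text
211 235.43 [4, 5, 2, 5, 5, 4, 6, 8, 13, 16, 14, 8, 5, 5, 6, 6, 5, 5, 3, 3, 0, 0, 0, 0]
212 235.3 [3, 2, 4, 5, 4, 5, 6, 15, 28, 32, 28, 18, 6, 3, 4, 4, 5, 4, 4, 2, 1, 0, 0, 0]
213 234.67 [3, 3, 4, 3, 4, 2, 4, 20, 36, 40, 36, 25, 6, 0, 0, 0, 0, 0, 2, 2, 0, 0, 0, 0]
214 234.8 [3, 3, 2, 1, 0, 0, 0, 14, 32, 37, 34, 26, 4, 0, 0, 0, 0, 0, 0, 0, 0, 0, 0, 0]
215 235.27 [2, 0, 0, 0, 0, 0, 0, 2, 19, 24, 25, 22, 0, 0, 0, 0, 0, 0, 0, 0, 0, 0, 0, 0]
216 235.65 [0, 0, 0, 0, 0, 0, 0, 0, 10, 19, 20, 16, 0, 0, 0, 0, 0, 0, 0, 0, 0, 0, 0, 0]
217 235.71 [0, 0, 0, 0, 0, 0, 0, 0, 5, 18, 19, 12, 0, 0, 0, 0, 0, 0, 0, 0, 0, 0, 0, 0]
218 235.95 [0, 0, 0, 0, 0, 0, 0, 0, 0, 14, 17, 12, 0, 0, 0, 0, 0, 0, 0, 0, 0, 0, 0, 0]
219 236.04 [0, 0, 0, 0, 0, 0, 0, 0, 0, 14, 18, 15, 0, 0, 0, 0, 0, 0, 0, 0, 0, 0, 0, 0]
220 236.13 [0, 0, 0, 0, 0, 0, 0, 0, 0, 12, 18, 19, 0, 0, 0, 0, 0, 0, 0, 0, 0, 0, 0, 0]
221 236.17 [0, 0, 0, 0, 0, 0, 0, 0, 0, 10, 18, 18, 0, 0, 0, 0, 0, 0, 0, 0, 0, 0, 0, 0]
222 236.31 [0, 0, 0, 0, 0, 0, 0, 0, 0, 6, 17, 19, 0, 0, 0, 0, 0, 0, 0, 0, 0, 0, 0, 0]
223 236.55 [0, 0, 0, 0, 0, 0, 0, 0, 0, 0, 14, 18, 0
[... 157 characters left out ...]
0, 4, 16, 20, 20, 7, 0, 0, 0, 0, 0, 0, 0, 0, 0, 0]
226 237.12 [0, 0, 0, 0, 0, 0, 0, 0, 0, 11, 20, 24, 26, 14, 0, 0, 0, 0, 0, 0, 0, 0, 0, 0]
227 236.91 [0, 0, 0, 0, 0, 0, 0, 0, 0, 10, 21, 24, 22, 6, 0, 0, 0, 0, 0, 0, 0, 0, 0, 0]
228 236.73 [0, 0, 0, 0, 0, 0, 0, 0, 0, 0, 8, 9, 3, 0, 0, 0, 0, 0, 0, 0, 0, 0, 0, 0]
229 0.0 [0, 0, 0, 0, 0, 0, 0, 0, 0, 0, 0, 0, 0, 0, 0, 0, 0, 0, 0, 0, 0, 0, 0, 0]
230 0.0 [0, 0, 0, 0, 0, 0, 0, 0, 0, 0, 0, 0, 0, 0, 0, 0, 0, 0, 0, 0, 0, 0, 0, 0]
-2.5 [[236.05, 213.05], [236.35, 217.05], [236.63, 220.98], [236.92, 224.84]]
-0.5 [[234.97, 213.32], [235.46, 217.27], [235.95, 221.15], [236.42, 224.96]]
0 [[234.7, 213.39], [235.24, 217.33], [235.78, 221.2], [236.3, 225.0]]
```

```bash
python3 -c "
from workcell import ctrl
print(ctrl.get_obs()['qvel'].round(4)); print(ctrl.close_job())"
```

```text
[ 0.0068  0.0004 -0.0012 -0.0012 -0.0002 -0.0008]
the job is handed in; nothing more can be done
None
```

The brass valve stem now points straight up to within about half a degree, and I handed the job in at about 13.5 s with the arm clear of the wheel.

With the fingers closed, I pushed two spokes at their black knobs, one after the other, turning the wheel from about 228° to about 359.5°. A short third push closed the last 2–3°. Forces read after each move call stayed around 3 N or below. The wheel was never gripped, and the path kept the fingers clear of the stem.

**Last checks**
- **Stem angle:** fitting the five knobs in the scene picture gave 359.45°, 359.43° and 359.49° in three looks. The slope of the stem in the same picture also pointed to about half a degree short of upright.
- **Stand:** its measured position agreed with the start to within about 0.5 mm and 0.4°.
- **Bystanders:** the fingers worked well above the bench and the path was planned to clear everything on it, but I did not re-measure the bystanders at the end.

**Disagreements**
- The top camera put the knobs about 0.6 px (1–2 mm) away from where the scene camera's fit predicted, which is within the stated calibration error.
- One fit using both cameras went wrong when the arm cluttered the top view, so I used the scene camera alone after that.
- A rough brass-colour average in the last picture sat about 1.2 px to one side of the prediction. The finer row-by-row check removed most of that difference.

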